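# Press the check cartridges home and crate the valve

### The job

Take the orange-handled push rod and press the two white check cartridges down the bore of the open brass valve in the nest until they are tight together and bottom out firmly: what lies under them differs from valve to valve, so go by feel, to a solid stop at about 20 N on the rod, more than the drag of their seals, without ramming them. Stand the rod back in its grey stand, then lower the valve, without dropping it, upright into the one empty cell of the blue crate, and leave the finished valves and everything else on the bench undisturbed.

Things in the scene. Friction and masses are not known exactly. Their poses are not given: they have to be found in the camera images.
- valve_mid (a point): Brass valve standing mouth up in the nest: round barrel 42 mm in diameter on a hexagonal foot (55 mm over corners, 20 mm high), 120 mm tall, about 0.7 kg; grasp it by the barrel. This point is on its axis half-way up; z points to the mouth, 60 mm above. Bore 32 mm in diameter; its bottom, out of sight, is 92 to 108 mm below the mouth, as 0 to 8 spacer washers of 2 mm lie on the seat.
- lower_cartridge: White plastic check cartridge, 30 mm in diameter, 34 mm high, started in the valve's bore and held by its O-ring (slides along the bore only, drag about 6 N, does not spring back); hidden under the upper one, at first 84 to 88 mm (its underside) below the mouth. Origin at the centre of its underside. To be pushed until it bottoms on the hidden spacers or seat.
- upper_cartridge: Like the lower one, above it in the bore (drag about 5 N), its top at first 4 to 10 mm below the mouth. It meets the lower one on the way (a false stop: drag then 9 to 12 N) and pushes it on. At the solid stop its top is 24 to 40 mm below the mouth; there the rod must press it, standing still, with 15 N or more for 0.3 s. Above 40 N it cracks. Origin at the centre of its underside.
- rod_mid (a point): Push rod standing upright in its stand, 140 mm long, 0.16 kg: white nylon foot 24 mm in diameter and 25 mm high at the bottom, steel stem 14 mm in diameter, orange handle 28 mm in diameter from 70 to 140 mm above the foot's face. This point is on its axis half-way up, 70 mm above the face of the foot; z points to the handle end.
- rod_foot (a point): Centre of the pressing face (underside) of the push rod's foot.
- nest: Aluminium assembly nest fixed to the bench, 100 x 100 x 24 mm, with a round recess 59 mm in diameter and 14 mm deep in which the valve's foot stands. Origin at the centre of its underside, on the bench.
- stand_floor (a point): Grey plastic rod stand fixed to the bench, 70 x 70 x 40 mm, with one round hole 34 mm in diameter and 28 mm deep for the rod's foot. This point is the centre of the hole's floor, 12 mm above the bench; z is up.
- crate: Blue plastic crate fixed on the bench, 184 x 184 mm outside, 60 mm high, walls 4 mm, floor 4 mm thick; two crossed dividers about 52 mm high make four cells of 86 x 86 mm with centres at x and y = +-45 mm from its origin, the centre of its underside. Three cells hold finished valves, one is empty.
- free_cell_floor (a point): Floor of the empty cell of the crate, 4 mm above the bench, within 3 mm of the cell's centre in x and y.
- done1_mid (a point): Finished valve standing in a cell of the crate: same brass body with a red dust cap 49 mm in diameter on top, 123 mm tall, 0.7 kg. This point is on its axis, half-way up.
- done2_mid (a point): Finished valve standing in a cell of the crate: same brass body with a red dust cap 49 mm in diameter on top, 123 mm tall, 0.7 kg. This point is on its axis, half-way up.
- done3_mid (a point): Finished valve standing in a cell of the crate: same brass body with a red dust cap 49 mm in diameter on top, 123 mm tall, 0.7 kg. This point is on its axis, half-way up.
- gauge_tee: Bystander: steel pipe tee with a pressure gauge standing on it, 185 x 62 x 140 mm, 1.4 kg. Origin under its centre.
- nut1: Bystander: brass union nut lying flat, 63 mm across, 22 mm high. Origin at the centre of its underside.
- nut2: Bystander: a second brass union nut like nut1.
- spanner: Bystander: spanner 200 mm long, lying flat.
- spare_cartridge: Bystander: a spare white cartridge standing on the bench, 30 mm in diameter, 34 mm high; it is not part of this job. Origin at the centre of its underside.
- seal_box: Bystander: white box of seals, 70 x 110 x 35 mm. Origin at the centre of its underside.
Not all that is in view belongs to the job. What is meant by the part that bears rod_mid is not pink or turquoise, and is the larger of those in its own colour.

How it is judged:
By the outcome, as a careful person would: the job done as asked, in the order asked, and still so for the second after the job is handed in, with the robot touching nothing.
It also fails if it takes over 61 s, if anything falls off the work surface, if the arm or the gripper's body presses on something with over 40 N, if the wrist force passes 120 N, or if a joint passes its speed limit or range.

### The arm

A 6-joint arm with a two-finger parallel gripper is mounted at the origin on the work surface. World frame = base frame: x ahead of the robot, y to its left, z up, the work surface at z = 0. Lengths are in m, angles in rad, forces in N, time in s.
With the tool pointing down it reaches from about 0.35 to 0.875 m from the base axis. Payload 15.5 kg.
Tool frame: the origin (TCP) lies between the finger pads; the fingertips stand 19 mm ahead of it and the grasp point (between the pads) is the TCP; z points along the fingers, x is the direction in which the jaws open and shut, and the axes are right-handed (so a half turn about z gives the same grasp; the last joint's range is limited). The gripper opens to 85 mm and grips with 20 to 120 N. Pads are 22 mm wide; open, the fingers measure 114 mm over their backs; the gripper's body (76 mm by 85 mm) begins 54 mm behind the grasp point. The pads swing forward as they close: fully open they stand 13 mm farther back than shut.
Start: joints at [-1.438, 0.494, 1.345, -0, 1.302, -0.096], TCP at [0.142, -0.609, 0.25] pointing down, gripper open.
Joint ranges: [-2.91, 2.91], [-0.82, 2.16], [0.22, 2.67], [-1.22, 4.37], [0.12, 2.79], [-3.08, 3.08]. Speed limits (rad/s): [1.89, 1.89, 2.57, 3.01, 3.01, 3.01].

### API

Orientations are given as a 3x3 rotation matrix whose columns are the frame's x, y, z axes.
In Python, from station import arm, grab_frame, finish_job gives the robot as it stands.
- The arm moves only by the tool jog_arm, never from a script. Its argument "moves" is one flat list of numbers, 7 for each row, row after row: the shift along the world's x, y, z in mm, then the turn, a rotation vector about the world's x, y, z in degrees, then the finger opening in mm, from 0 to 85.4. A call has 1 to 20 rows; each row is the pose to reach, as a shift and turn from the pose measured when the call began; what a row does not reach only later rows make up. A row lasts 1/12 s, in which the tool goes at most 41.7 mm and 7.16 degrees, less where a joint would pass 70% of its speed; a pose out of reach is approached as far as the arm can. A call with a gripper value outside its range is refused whole. The fingers move at their own pace and stop on an object; "force" is the grip in N (left out, the last holds). Time passes only in rows, so rows that repeat a pose let the fingers close. It gives the time, the measured TCP pose, the force and the opening at its end, in the units of the state.
- arm.get_state(): the state, without advancing time (a new reading comes with each control period).
- grab_frame(name): name is "side" or "top" or "wrist"; returns a dict with "frame" (400x640x3 uint8, red, green, blue), "mtx" (3x3 intrinsics, pixels), "R" (3x3) and "t" (3): a world point X has camera coordinates R X + t. Camera axes: x right, y down, z forward; pixel columns grow to the right and rows downward; lengths in m; the calibration is good to about 2 mm. A picture is of the moment at which its call begins. There is no depth.
- finish_job(): hands the job in, once; it reports no verdict.
The state is a dict: "clock": time; "joint_positions": joint angles; "joint_vel": joint speeds; "effort": joint torques, N m; "position": TCP position; "tool_rot": TCP orientation; "contact_force": force on the tool from outside, world axes, zero at the start; "moment": the same for the moment, N m; "gripper_width": finger opening in m.
Only numpy, scipy, OpenCV 4.12 (cv2) and the standard library are available. Lean on these libraries where they do the work, as an engineer would, in place of code of your own. Each camera call takes 0.05 s, during which the arm holds its last target.

## Working session

There is one attempt and no reset: what is moved stays moved. The work goes in short steps, Python scripts to look and compute and a tool call to move; the robot and the scene stay as the last step left them, time stands still between calls to the robot, and variables do not carry over. Pictures are saved under pics/ and viewed, and the job is handed in when it is done.

Besides the shell and the picture viewer there is one more tool, called after ">>>" by a JSON object that holds its "fn" and its "kwargs". jog_arm: Moves the arm, as the interface text tells. Its arguments: {"type":"object","properties":{"moves":{"type":"array"},"force":{"type":"number"}},"required":["moves"]}

```bash
ls; mkdir -p pics
cat > h.py <<'E'
from station import arm, grab_frame, finish_job
import numpy as np, cv2, pickle
def snap(n,f):
    g=grab_frame(n); cv2.imwrite(f'pics/{f}.png',g['frame'][:,:,::-1]); pickle.dump(g,open(f'pics/{f}.pkl','wb')); return g
def load(f): return pickle.load(open(f'pics/{f}.pkl','rb'))
def ray(g,u,v):
    d=np.linalg.inv(g['mtx'])@np.array([u,v,1.]); R=np.array(g['R']); c=-R.T@np.array(g['t']); d=R.T@d; return c,d/np.linalg.norm(d)
def onz(g,u,v,z):
    c,d=ray(g,u,v); return c+d*(z-c[2])/d[2]
def tri(*obs):
    A=np.zeros((3,3));b=np.zeros(3);L=[]
    for g,u,v in obs:
        c,d=ray(g,u,v);P=np.eye(3)-np.outer(d,d);A+=P;b+=P@c;L.append((P,c))
    x=np.linalg.solve(A,b); return x,[np.linalg.norm(P@(x-c))*1000 for P,c in L]
def proj(g,X):
    p=g['mtx']@(np.array(g['R'])@np.array(X)+np.array(g['t'])); return p[:2]/p[2]
E
python3 - <<'E'
from h import *
for n in ['side','top','wrist']:
    g=snap(n,n+'0'); print(n,-np.array(g['R']).T@g['t'],np.array(g['R'])[2])
print(arm.get_state())
E
```

```text
pics
side [ 0.23993605 -0.89883368  0.62610543] [ 0.30937882  0.79680391 -0.51902628]
top [ 0.37655039 -0.06431175  0.90409061] [ 0.21521206 -0.00114203 -0.97656667]
wrist [ 0.22213673 -0.59011398  0.37231183] [-0.31255345 -0.07143877 -0.94721003]
{'clock': 0.15, 'joint_positions': array([-1.43749549e+00,  4.94056268e-01,  1.34597681e+00,  1.95765370e-05,
        1.30251857e+00, -9.55092077e-02]), 'joint_vel': array([ 6.18797488e-05, -4.61615006e-03, -1.48873977e-03, -1.54480048e-03,
        1.48861676e-03, -1.01016907e-03]), 'effort': array([-5.12966908e-04, -8.82541180e+01, -3.84064436e+01, -3.00364545e-04,
        7.10390043e-03,  7.98484479e-07]), 'position': array([ 0.14173043, -0.60845154,  0.24983146]), 'tool_rot': array([[ 2.26813626e-01, -9.73938174e-01, -1.08747211e-04],
       [-9.73937714e-01, -2.26813625e-01,  9.52991879e-04],
       [-9.52820520e-04, -1.10238534e-04, -9.99999540e-01]]), 'contact_force': array([-0.15693003, -0.01732507,  1.08475095]), 'moment': array([ 0.00520137,  0.01209074, -0.03001451]), 'gripper_width': 0.08528174864142689}
```

View pics/top0.png

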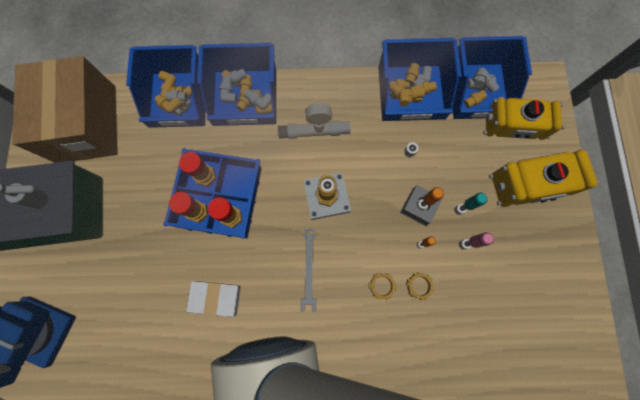

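View pics/side0.png

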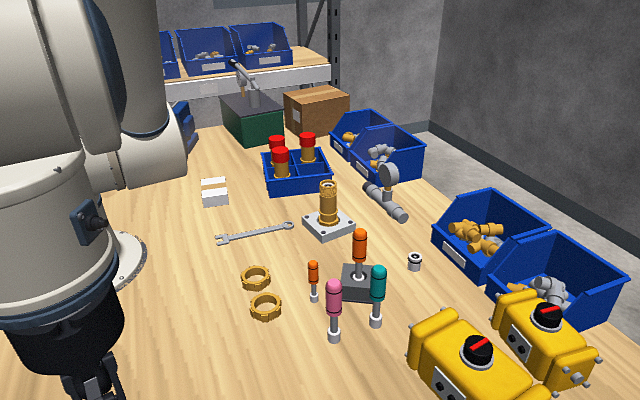

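View pics/wrist0.png

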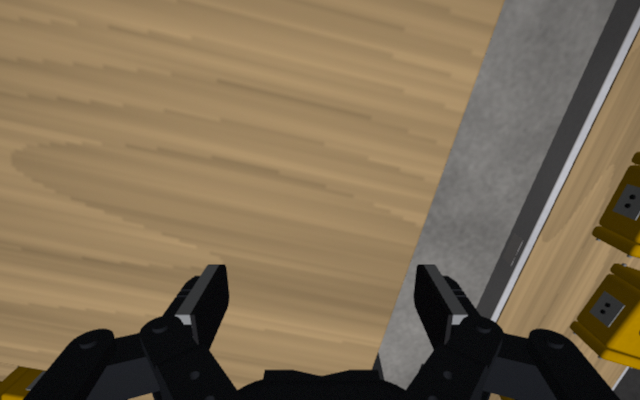

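The top view shows the orange rod in its stand at about (432,197), with a small orange decoy at (428,242). The valve is at (327,188), and the empty crate cell is the upper-right one at (237,170). Next I enlarge these areas to measure them.

Run:
```python
from h import *
t=load('top0')['frame'];s=load('side0')['frame']
def crop(im,x,y,w,h,k,n): cv2.imwrite(f'pics/{n}.png',cv2.resize(im[y:y+h,x:x+w,::-1],None,fx=k,fy=k,interpolation=cv2.INTER_CUBIC))
crop(t,290,150,160,110,5,'tc1'); crop(t,155,140,120,100,6,'tc2'); crop(s,250,120,160,120,5,'sc1'); crop(s,290,160,110,150,4,'sc2')
for n in ['top0','side0']:
    g=load(n)
    hsv=cv2.cvtColor(g['frame'],cv2.COLOR_RGB2HSV)
    for nm,lo,hi in [('orange',(5,190,100),(14,255,255)),('red',(0,200,90),(4,255,255)),('blue',(105,150,60),(125,255,255))]:
        m=cv2.inRange(hsv,lo,hi); k,l,st,c=cv2.connectedComponentsWithStats(m)
        for i in range(1,k):
            if st[i,4]>40: print(n,nm,st[i],c[i])
```

```text
top0 red [209 199  21  21 308] [219.16558442 209.05519481]
top0 blue [ 383   37  148   79 3253] [455.67045804  80.46080541]
top0 blue [197  45  34  38 239] [204.40167364  58.0460251 ]
top0 blue [127  46  70  61 813] [165.46494465  64.8696187 ]
top0 blue [253  67  20  24 267] [262.71161049  79.15730337]
top0 blue [140  73  34  48 490] [155.37346939 101.93061224]
top0 blue [ 165  171   92   67 1631] [227.65971796 208.87492336]
top0 blue [200 197  13   8  55] [205.83636364 199.43636364]
top0 blue [ 22 298  48  69 796] [ 49.61306533 335.42462312]
top0 blue [  1 303  32  18 283] [ 17.59363958 311.60070671]
top0 blue [  0 318  23  26 402] [  9.65671642 331.12935323]
top0 blue [  0 346  15  18 169] [  5.01183432 354.53846154]
side0 orange [353 228  14  35 389] [359.28277635 245.10539846]
side0 orange [308 260  10  25 188] [312.84574468 271.7287234 ]
side0 red [299 132  16  15 196] [307.04081633 138.51530612]
side0 red [269 135  20  28 397] [278.38035264 148.29471033]
side0 red [540 306  20   8  77] [549.48051948 308.90909091]
side0 red [469 338  19  13  99] [478.5959596  343.92929293]
side0 blue [ 191   22   96   54 1386] [247.1969697   45.26911977]
side0 blue [174  26  57  37 892] [198.5941704   40.03139013]
side0 blue [159  30  22  49 478] [167.47698745  53.98535565]
side0 blue [259  39  34  29 256] [282.0625      58.08203125]
side0 blue [173 102  15  18 116] [179.04310345 107.84482759]
side0 blue [ 329  108   98   79 3436] [379.75844005 144.04569267]
side0 blue [183 115  10   8  41] [186.90243902 118.3902439 ]
side0 blue [ 261  147   73   51 2008] [296.30677291 174.85059761]
side0 blue [  431   187   200   145 11604] [531.19648397 256.4059807 ]
```

View pics/tc1.png

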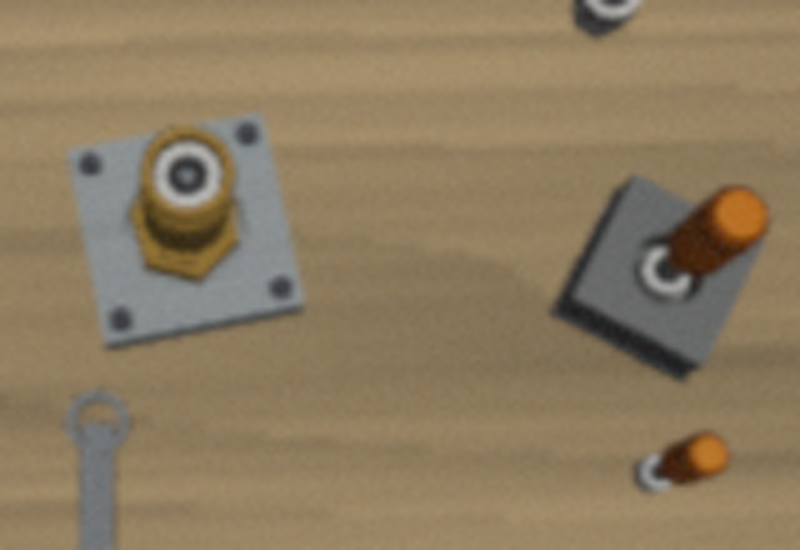

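View pics/tc2.png

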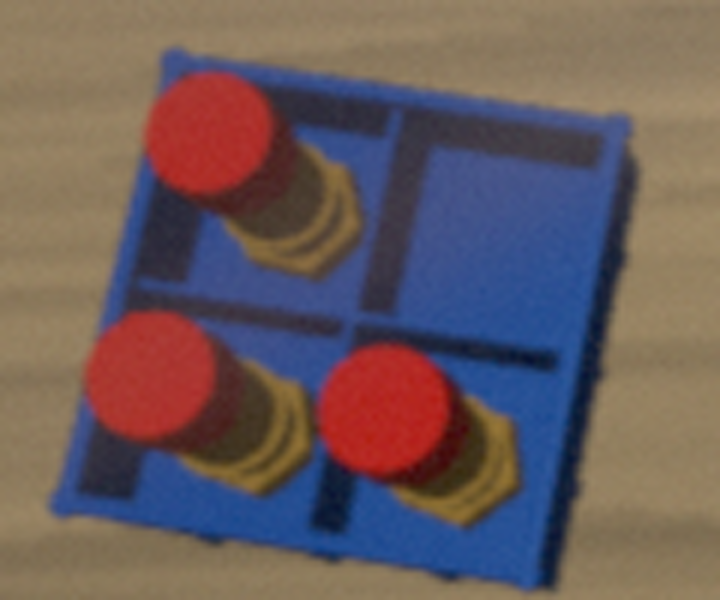

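View pics/sc1.png

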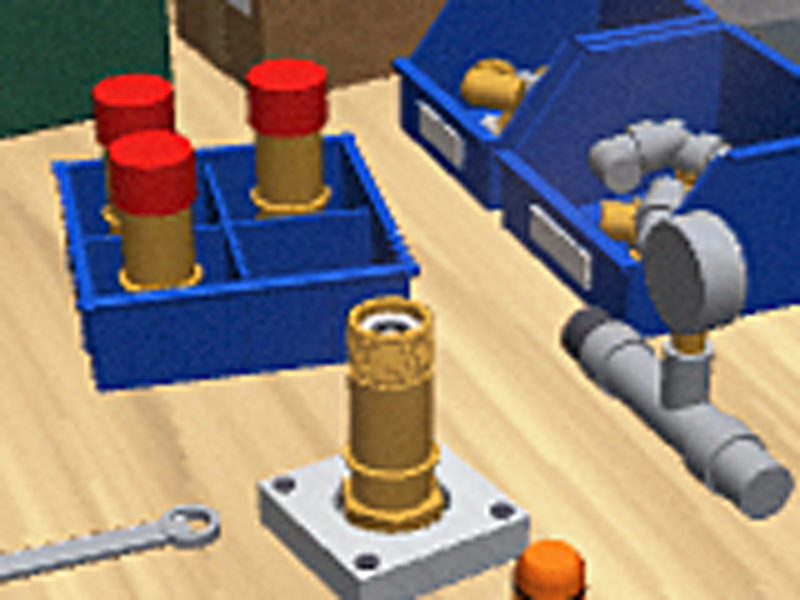

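View pics/sc2.png

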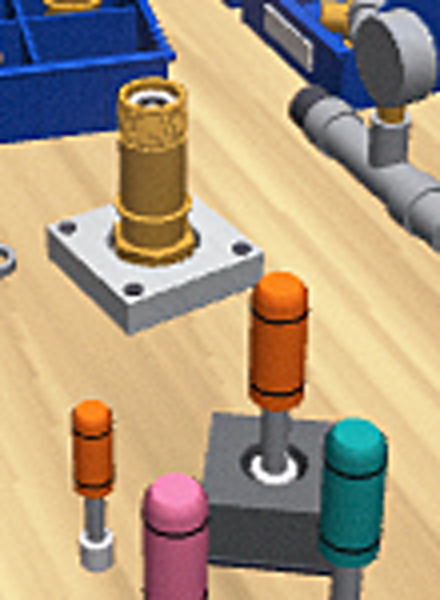

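Run:
```python
from h import *
np.set_printoptions(precision=4,suppress=True)
t=load('top0');s=load('side0')
T=lambda x,y,x0,y0,k:((x+.5)/k-.5+x0,(y+.5)/k-.5+y0)
print('mouth',tri((t,*T(188,176,290,150,5)),(s,*T(391,322,250,120,5))), onz(t,*T(188,176,290,150,5),.13))
print('rod dome',tri((t,*T(740,215,290,150,5)),(s,*T(280,292,290,160,4))), onz(t,*T(740,215,290,150,5),.152))
print('foot ring',tri((t,*T(667,270,290,150,5)),(s,*T(274,468,290,160,4))), onz(t,*T(667,270,290,150,5),.037),onz(s,*T(274,468,290,160,4),.037))
for p in [(70,150),(262,113),(302,308),(108,346)]: print('nest',onz(t,*T(*p,290,150,5),.024))
for p in [(632,175),(760,238),(688,370),(555,305)]: print('stand',onz(t,*T(*p,290,150,5),.04))
C=[(172,52),(628,122),(545,585),(58,510)]
P=[onz(t,*T(*p,155,140,6),.06) for p in C]
for p in P: print('crate',p)
c=np.mean(P,0); print(c,[np.linalg.norm(P[i]-P[(i+1)%4]) for i in range(4)])
# crate top corners side
for p,z in [((60,165),.06),((350,137),.06),((415,270),.06),((85,300),.06)]: print('crs',onz(s,*T(*p,250,120,5),z))
print('free cell', (c+P[1])/2, c+(P[1]-c)*45/92)
for p in [(212,132),(150,375),(385,410)]: print('caps',onz(t,*T(*p,155,140,6),.127))
for a,b in [((212,132),(288,85)),((150,375),(133,100)),((385,410),(152,158))]: print('captri',tri((t,*T(*a,155,140,6)),(s,*T(b[0],b[1]-2,250,120,5))))
```

```text
mouth (array([ 0.5814, -0.0818,  0.1261]), [np.float64(0.15267188226436273), np.float64(0.15267188226435743)]) [ 0.5802 -0.0817  0.13  ]
rod dome (array([ 0.5507, -0.315 ,  0.147 ]), [np.float64(1.3689544236515263), np.float64(1.3689544236515834)]) [ 0.5509 -0.3138  0.152 ]
foot ring (array([ 0.5508, -0.3144,  0.0349]), [np.float64(0.8150237998416425), np.float64(0.815023799841742)]) [ 0.5512 -0.3141  0.037 ] [ 0.5488 -0.3165  0.037 ]
nest [ 0.6231 -0.0256  0.024 ]
nest [ 0.6396 -0.1222  0.024 ]
nest [ 0.5398 -0.1378  0.024 ]
nest [ 0.5236 -0.0425  0.024 ]
stand [ 0.5983 -0.3003  0.04  ]
stand [ 0.5651 -0.3595  0.04  ]
stand [ 0.5017 -0.3189  0.04  ]
stand [ 0.5349 -0.258   0.04  ]
crate [0.7007 0.2656 0.06  ]
crate [0.6655 0.0794 0.06  ]
crate [0.4789 0.1098 0.06  ]
crate [0.5133 0.2998 0.06  ]
[0.5896 0.1886 0.06  ] [np.float64(0.1894269021943759), np.float64(0.1890353419790921), np.float64(0.1931506637393915), np.float64(0.19048407742739135)]
crs [0.5144 0.2954 0.06  ]
crs [0.6968 0.2594 0.06  ]
crs [0.6626 0.076  0.06  ]
crs [0.4803 0.1181 0.06  ]
free cell [0.6275 0.134  0.06  ] [0.6267 0.1352 0.06  ]
caps [0.643  0.2228 0.127 ]
caps [0.551  0.2407 0.127 ]
caps [0.5357 0.1549 0.127 ]
captri (array([0.6445, 0.2255, 0.1199]), [np.float64(0.871113239314758), np.float64(0.8711132393148789)])
captri (array([0.5519, 0.2438, 0.1194]), [np.float64(0.8818148171678026), np.float64(0.8818148171676087)])
captri (array([0.5363, 0.1567, 0.1211]), [np.float64(0.6112882369624905), np.float64(0.6112882369624322)])
```

>>> {"fn": "jog_arm", "kwargs": {"moves": [20,14,0,0,0,0,55,48,34,0,0,0,0,55,80,57,0,0,0,0,55,112,80,0,0,0,0,55,144,103,0,0,0,0,55,176,126,0,0,0,0,55,208,149,0,0,0,0,55,240,172,0,0,0,0,55,272,195,0,0,0,0,55,304,218,0,0,0,0,55,336,241,0,0,0,0,55,368,264,0,0,0,0,55,393,282,0,0,0,0,55,405,291,0,0,0,0,55,409,294,0,0,0,0,55,409,294,0,0,0,0,55,409,294,0,0,0,0,55]}}

```text
clock: 1.57
position: [0.5499, -0.3151, 0.2497]
tool_rot: [[0.227, -0.974, -0.001], [-0.974, -0.227, 0.001], [-0.001, 0.001, -1.0]]
contact_force: [-0.8, 0.4, -0.1]
gripper_width: 0.0549
```

Run:
```python
from h import *
snap('wrist','w1');s=arm.get_state();print(s['clock'],s['position'],s['tool_rot'],s['gripper_width'],s['contact_force'])
print(proj(load('w1'),[.5505,-.3148,.152]),proj(load('w1'),[.5505,-.3148,.04]))
```

```text
1.6167 [ 0.54969172 -0.31536112  0.24973069] [[ 2.25871772e-01 -9.74156783e-01 -7.10786735e-04]
 [-9.74156529e-01 -2.25872342e-01  8.61557933e-04]
 [-9.99839568e-04  4.97815922e-04 -9.99999376e-01]] 0.054863669726184325 [-0.07863184 -0.30098768  0.0432075 ]
[320.70273482 210.48003358] [320.91992172 173.02010962]
```

View pics/w1.png

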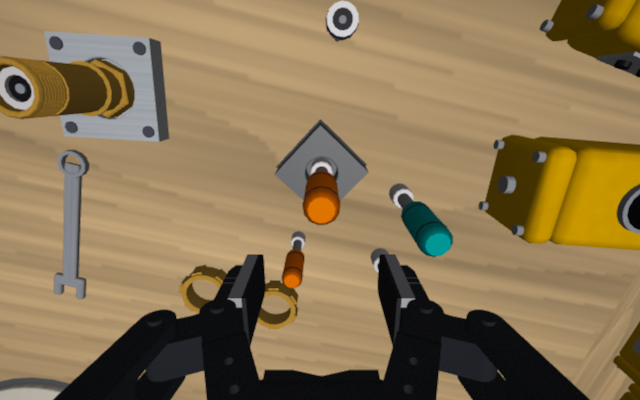

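>>> {"fn": "jog_arm", "kwargs": {"moves": [1,0,-15,0,0,0,55,1,0,-40,0,0,0,55,1,0,-65,0,0,0,55,1,0,-90,0,0,0,55,1,0,-110,0,0,0,55,1,0,-124,0,0,0,55,1,0,-130,0,0,0,55,1,0,-132,0,0,0,55,1,0,-132,0,0,0,45,1,0,-132,0,0,0,38,1,0,-132,0,0,0,32,1,0,-132,0,0,0,26,1,0,-132,0,0,0,20,1,0,-132,0,0,0,20,1,0,-132,0,0,0,20,1,0,-132,0,0,0,20], "force": 70}}

```text
clock: 2.95
position: [0.5511, -0.3155, 0.119]
tool_rot: [[0.226, -0.974, 0.001], [-0.974, -0.226, 0.0], [0.0, -0.001, -1.0]]
contact_force: [-0.7, 1.2, 7.9]
gripper_width: 0.0265
```

Run:
```python
from h import *
snap('wrist','w2');snap('side','s2');s=arm.get_state();print(s['clock'],s['position'],s['tool_rot'],s['gripper_width'],s['contact_force'],s['moment'])
```

```text
3.05 [ 0.55108712 -0.31547877  0.11896146] [[ 2.25998297e-01 -9.74127491e-01  6.33019545e-04]
 [-9.74127695e-01 -2.25998292e-01  8.10511074e-05]
 [ 6.41072241e-05 -6.34959283e-04 -9.99999796e-01]] 0.026740095310393286 [-1.50462815  1.21370843  7.21026913] [ 0.32536529  0.27158656 -0.01771999]
```

View pics/w2.png

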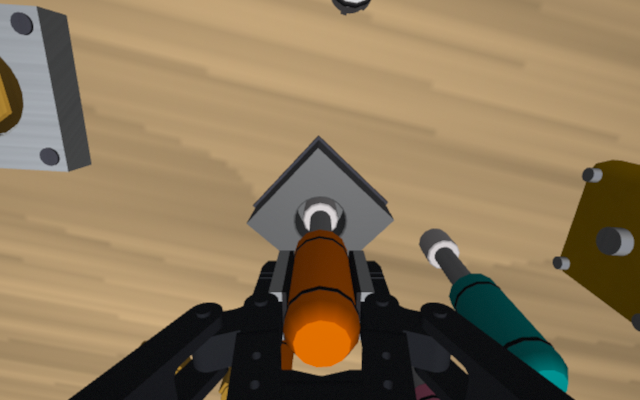

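View pics/s2.png

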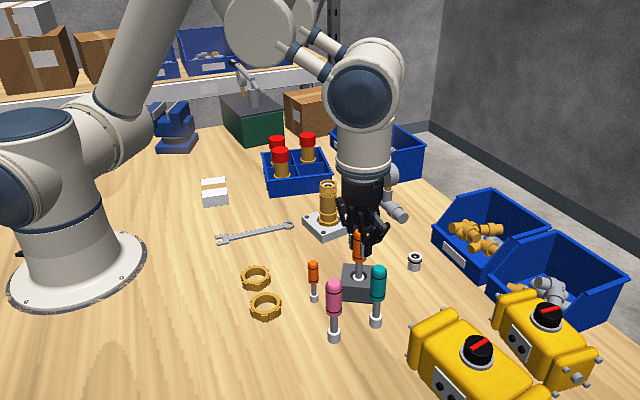

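>>> {"fn": "jog_arm", "kwargs": {"moves": [0,0,5,0,0,0,15,0,0,15,0,0,0,15,0,0,40,0,0,0,15,0,0,70,0,0,0,15,0,0,100,0,0,0,15,2,12,125,0,0,0,15,5,36,140,0,0,0,15,9,66,146,0,0,0,15,13,98,146,0,0,0,15,17,130,146,0,0,0,15,21,162,146,0,0,0,15,25,190,146,0,0,0,15,28,213,146,0,0,0,15,30,227,146,0,0,0,15,30,233,146,0,0,0,15,30,234,146,0,0,0,15,30,234,146,0,0,0,15]}}

```text
clock: 4.47
position: [0.5811, -0.0821, 0.2653]
tool_rot: [[0.226, -0.974, 0.001], [-0.974, -0.226, -0.0], [0.001, -0.001, -1.0]]
contact_force: [-1.0, 0.1, -2.2]
gripper_width: 0.0263
```

Run:
```python
from h import *
snap('wrist','w3');g=snap('side','s3');snap('top','t3');s=arm.get_state();print(s['clock'],s['position'],s['tool_rot'],s['gripper_width'],s['contact_force'],s['moment'])
cv2.imwrite('pics/s3c.png',cv2.resize(g['frame'][80:240,250:410,::-1],None,fx=3.75,fy=3.75,interpolation=cv2.INTER_CUBIC))
p=s['position']
for z in (.13,.156): print(proj(g,[.5808,-.0818,z]),proj(load('w3'),[.5808,-.0818,z]))
print(proj(g,[p[0],p[1],p[2]-.107]),proj(load('w3'),[p[0],p[1],p[2]-.107]))
```

```text
4.6167 [ 0.58103746 -0.08268599  0.26499526] [[ 2.24810992e-01 -9.74402182e-01  6.37068987e-04]
 [-9.74402340e-01 -2.24811143e-01 -1.75046166e-04]
 [ 3.13785573e-04 -5.81409209e-04 -9.99999782e-01]] 0.026423185160703366 [-0.56952275 -0.46380613 -1.50437954] [ 0.0227766  -0.00401159 -0.01374439]
[327.50568731 182.62895573] [320.20248865 195.77811499]
[327.41427796 173.04527838] [320.13862217 206.30821047]
[327.64557513 172.44041154] [321.35949234 207.1639881 ]
```

View pics/w3.png

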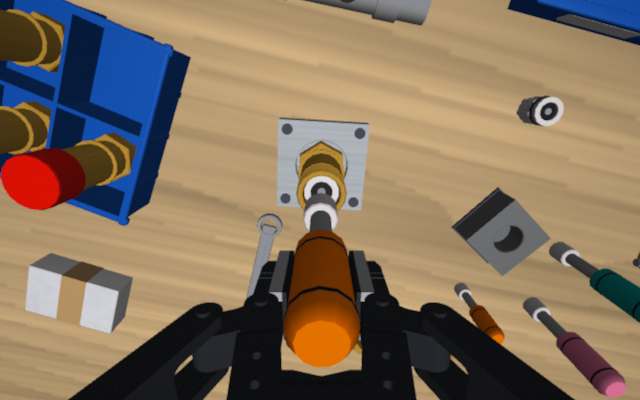

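View pics/s3c.png

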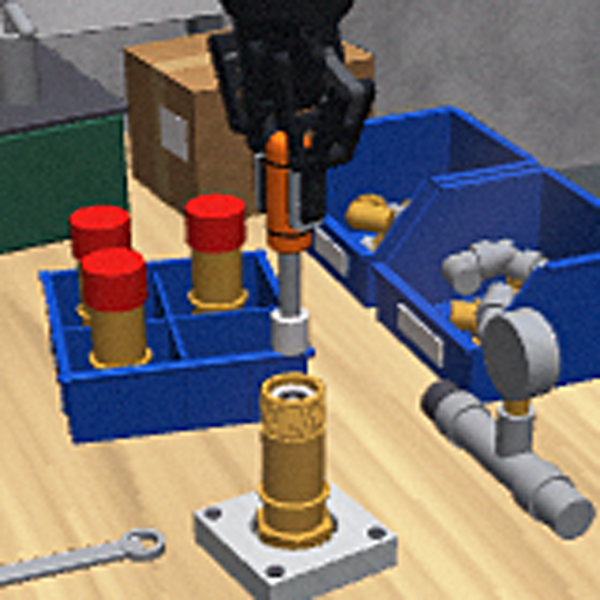

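View pics/t3.png

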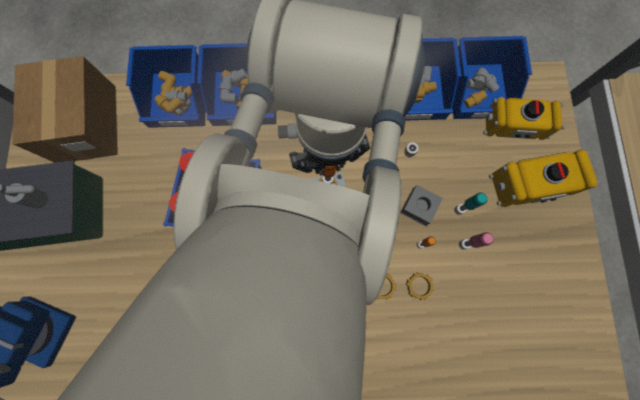

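Run:
```python
from h import *
g=load('w3')
cv2.imwrite('pics/w3c.png',cv2.resize(g['frame'][140:240,270:370,::-1],None,fx=6,fy=6,interpolation=cv2.INTER_CUBIC))
```

```text
(no output)
```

View pics/w3c.png

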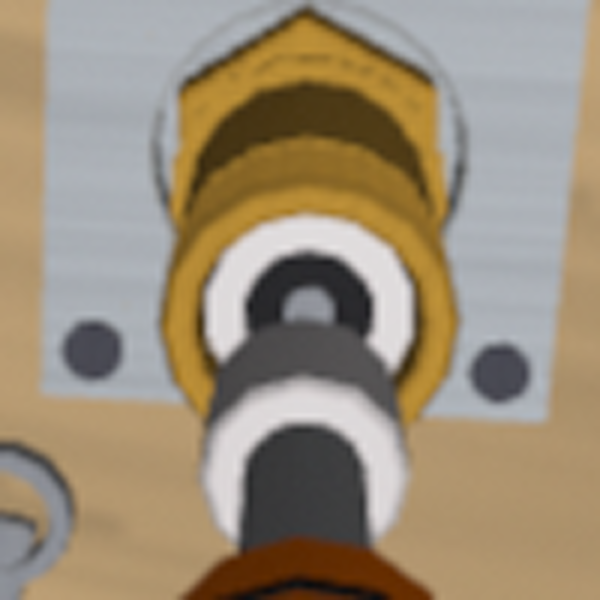

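>>> {"fn": "jog_arm", "kwargs": {"moves": [0.5,0,-8,0,0,0,15,0.5,0,-16,0,0,0,15,0.5,0,-22,0,0,0,15,0.5,0,-26,0,0,0,15,0.5,0,-28,0,0,0,15,0.5,0,-30,0,0,0,15,0.5,0,-32,0,0,0,15,0.5,0,-34,0,0,0,15,0.5,0,-36,0,0,0,15,0.5,0,-38,0,0,0,15,0.5,0,-40,0,0,0,15]}}

```text
clock: 5.53
position: [0.5817, -0.0827, 0.2252]
tool_rot: [[0.225, -0.974, 0.001], [-0.974, -0.225, -0.0], [0.001, -0.001, -1.0]]
contact_force: [-0.7, 0.7, 1.8]
gripper_width: 0.0264
```

>>> {"fn": "jog_arm", "kwargs": {"moves": [0,0,-1,0,0,0,15,0,0,-2,0,0,0,15,0,0,-3,0,0,0,15,0,0,-4,0,0,0,15]}}

```text
clock: 5.87
position: [0.5818, -0.0827, 0.2212]
tool_rot: [[0.225, -0.974, 0.001], [-0.974, -0.225, -0.0], [0.001, -0.001, -1.0]]
contact_force: [-0.0, 0.8, 2.5]
gripper_width: 0.0264
```

>>> {"fn": "jog_arm", "kwargs": {"moves": [0,0,-1,0,0,0,15,0,0,-2,0,0,0,15,0,0,-3,0,0,0,15,0,0,-4,0,0,0,15,0,0,-5,0,0,0,15]}}

```text
clock: 6.28
position: [0.5819, -0.0827, 0.2165]
tool_rot: [[0.225, -0.974, 0.002], [-0.974, -0.225, -0.0], [0.001, -0.002, -1.0]]
contact_force: [-2.4, 0.3, 8.2]
gripper_width: 0.0264
```

>>> {"fn": "jog_arm", "kwargs": {"moves": [0,0,-1,0,0,0,15,0,0,-2,0,0,0,15,0,0,-3,0,0,0,15]}}

```text
clock: 6.53
position: [0.582, -0.0827, 0.2138]
tool_rot: [[0.225, -0.974, 0.002], [-0.974, -0.225, -0.001], [0.001, -0.002, -1.0]]
contact_force: [-2.2, 0.9, 9.0]
gripper_width: 0.0265
```

>>> {"fn": "jog_arm", "kwargs": {"moves": [0,0,-1,0,0,0,15,0,0,-2,0,0,0,15,0,0,-3,0,0,0,15]}}

```text
clock: 6.78
position: [0.5821, -0.0827, 0.211]
tool_rot: [[0.225, -0.974, 0.003], [-0.974, -0.225, -0.001], [0.001, -0.003, -1.0]]
contact_force: [-2.3, 0.5, 8.5]
gripper_width: 0.0267
```

>>> {"fn": "jog_arm", "kwargs": {"moves": [0,0,-1,0,0,0,15,0,0,-2,0,0,0,15,0,0,-3,0,0,0,15]}}

```text
clock: 7.03
position: [0.5821, -0.0827, 0.2083]
tool_rot: [[0.225, -0.974, 0.003], [-0.974, -0.225, -0.001], [0.001, -0.003, -1.0]]
contact_force: [-1.9, 0.8, 9.0]
gripper_width: 0.0264
```

>>> {"fn": "jog_arm", "kwargs": {"moves": [0,0,-1,0,0,0,15,0,0,-2,0,0,0,15,0,0,-3,0,0,0,15]}}

```text
clock: 7.28
position: [0.5821, -0.0827, 0.2056]
tool_rot: [[0.225, -0.974, 0.003], [-0.974, -0.225, -0.001], [0.001, -0.003, -1.0]]
contact_force: [-3.5, 0.8, 9.9]
gripper_width: 0.026
```

>>> {"fn": "jog_arm", "kwargs": {"moves": [0,0,-1,0,0,0,15,0,0,-2,0,0,0,15]}}

```text
clock: 7.45
position: [0.5821, -0.0826, 0.2039]
tool_rot: [[0.225, -0.974, 0.003], [-0.974, -0.225, -0.001], [0.001, -0.003, -1.0]]
contact_force: [-2.6, 1.8, 8.5]
gripper_width: 0.0264
```

>>> {"fn": "jog_arm", "kwargs": {"moves": [0,0,-1,0,0,0,15,0,0,-2,0,0,0,15]}}

```text
clock: 7.62
position: [0.5821, -0.0826, 0.2022]
tool_rot: [[0.225, -0.974, 0.004], [-0.974, -0.225, -0.001], [0.002, -0.003, -1.0]]
contact_force: [-2.2, 1.9, 8.3]
gripper_width: 0.0263
```

>>> {"fn": "jog_arm", "kwargs": {"moves": [0,0,-1,0,0,0,15,0,0,-2,0,0,0,15]}}

```text
clock: 7.78
position: [0.582, -0.0826, 0.2004]
tool_rot: [[0.225, -0.974, 0.004], [-0.974, -0.225, -0.001], [0.002, -0.004, -1.0]]
contact_force: [-2.8, 1.3, 9.0]
gripper_width: 0.0262
```

>>> {"fn": "jog_arm", "kwargs": {"moves": [0,0,-1,0,0,0,15,0,0,-1.5,0,0,0,15]}}

```text
clock: 7.95
position: [0.582, -0.0826, 0.1992]
tool_rot: [[0.225, -0.974, 0.004], [-0.974, -0.225, -0.001], [0.002, -0.004, -1.0]]
contact_force: [-2.5, 0.6, 9.1]
gripper_width: 0.0263
```

>>> {"fn": "jog_arm", "kwargs": {"moves": [0,0,-1,0,0,0,15,0,0,-2,0,0,0,15]}}

```text
clock: 8.12
position: [0.5827, -0.0827, 0.1986]
tool_rot: [[0.225, -0.974, 0.006], [-0.974, -0.225, -0.001], [0.003, -0.006, -1.0]]
contact_force: [-6.1, 3.4, 37.0]
gripper_width: 0.0267
```

>>> {"fn": "jog_arm", "kwargs": {"moves": [0,0,-0.6,0,0,0,15,0,0,-0.6,0,0,0,15]}}

```text
clock: 8.28
position: [0.5826, -0.0826, 0.1987]
tool_rot: [[0.225, -0.974, 0.006], [-0.974, -0.225, -0.001], [0.003, -0.006, -1.0]]
contact_force: [-5.9, 2.3, 18.7]
gripper_width: 0.0265
```

>>> {"fn": "jog_arm", "kwargs": {"moves": [0,0,-0.7,0,0,0,15,0,0,-0.7,0,0,0,15,0,0,-0.7,0,0,0,15,0,0,-0.7,0,0,0,15,0,0,-0.7,0,0,0,15,0,0,-0.7,0,0,0,15,0,0,-0.7,0,0,0,15]}}

```text
clock: 8.87
position: [0.5825, -0.0826, 0.1987]
tool_rot: [[0.225, -0.974, 0.007], [-0.974, -0.225, -0.001], [0.003, -0.006, -1.0]]
contact_force: [-4.6, 1.0, 16.5]
gripper_width: 0.0263
```

Run:
```python
from h import *
s=arm.get_state();print(s['clock'],s['position'],s['gripper_width'],s['contact_force'],s['moment'])
g=snap('side','s4');snap('wrist','w4')
cv2.imwrite('pics/s4c.png',cv2.resize(g['frame'][80:240,250:410,::-1],None,fx=3.75,fy=3.75,interpolation=cv2.INTER_CUBIC))
```

```text
8.8667 [ 0.58249527 -0.08257482  0.19874538] 0.0262615990941239 [-4.58356846  0.96970689 16.46877501] [ 3.56259967e-01  1.29026780e+00 -5.03127301e-04]
```

View pics/s4c.png

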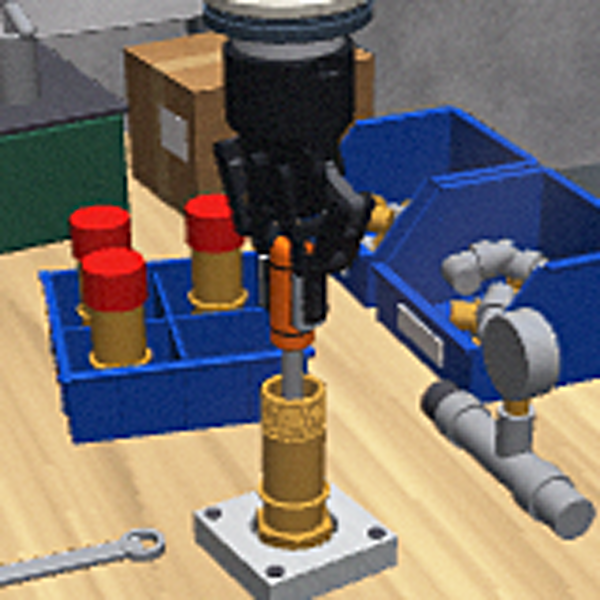

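View pics/w4.png

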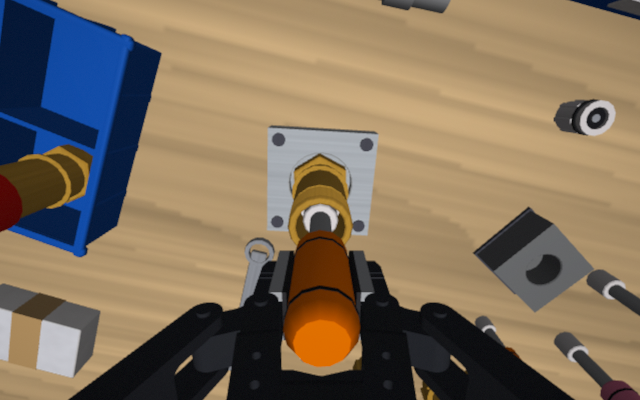

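>>> {"fn": "jog_arm", "kwargs": {"moves": [0,0,-0.8,0,0,0,15,0,0,-0.85,0,0,0,15,0,0,-0.85,0,0,0,15,0,0,-0.85,0,0,0,15,0,0,-0.85,0,0,0,15,0,0,-0.85,0,0,0,15,0,0,-0.85,0,0,0,15]}}

```text
clock: 9.55
position: [0.5825, -0.0826, 0.1988]
tool_rot: [[0.225, -0.974, 0.007], [-0.974, -0.225, -0.002], [0.003, -0.007, -1.0]]
contact_force: [-5.1, 1.6, 17.9]
gripper_width: 0.0264
```

>>> {"fn": "jog_arm", "kwargs": {"moves": [0,0,6,0,0,0,15,0,0,18,0,0,0,15,0,0,34,0,0,0,15,0,0,50,0,0,0,15,0,0,62,0,0,0,15,0,0,66,0.11,0.4,0,15,-2,-15,66,0.11,0.4,0,15,-6,-43,66,0.11,0.4,0,15,-10,-73,66,0.11,0.4,0,15,-14,-104,66,0.11,0.4,0,15,-18,-135,66,0.11,0.4,0,15,-22,-166,66,0.11,0.4,0,15,-26,-195,66,0.11,0.4,0,15,-29,-217,66,0.11,0.4,0,15,-31,-230,66,0.11,0.4,0,15,-31.5,-233,66,0.11,0.4,0,15,-31.5,-233,66,0.11,0.4,0,15]}}

```text
clock: 10.97
position: [0.5507, -0.3157, 0.2641]
tool_rot: [[0.224, -0.975, -0.001], [-0.975, -0.224, 0.001], [-0.001, 0.0, -1.0]]
contact_force: [0.2, 1.1, -1.6]
gripper_width: 0.027
```

Run:
```python
from h import *
s=arm.get_state();print(s['clock'],s['position'],s['tool_rot'],s['gripper_width'],s['contact_force'],s['moment'])
g=snap('side','s5');w=snap('wrist','w5');t=snap('top','t5')
cv2.imwrite('pics/s5c.png',cv2.resize(g['frame'][140:320,290:430,::-1],None,fx=4,fy=4,interpolation=cv2.INTER_CUBIC))
cv2.imwrite('pics/t5c.png',cv2.resize(t['frame'][150:260,290:450,::-1],None,fx=5,fy=5,interpolation=cv2.INTER_CUBIC))
cv2.imwrite('pics/w5c.png',cv2.resize(w['frame'][120:240,250:390,::-1],None,fx=5,fy=5,interpolation=cv2.INTER_CUBIC))
p=s['position'];print(proj(w,[p[0],p[1],p[2]-.107]),proj(g,[p[0],p[1],p[2]-.107]))
```

```text
10.9667 [ 0.55072826 -0.31572957  0.2641139 ] [[ 2.24276457e-01 -9.74525421e-01 -5.24540169e-04]
 [-9.74524807e-01 -2.24276921e-01  1.12434278e-03]
 [-1.21334288e-03  2.59013791e-04 -9.99999230e-01]] 0.026987947235330264 [ 0.20646332  1.14102187 -1.62509626] [ 0.03361129 -0.05051319  0.02348365]
[321.93833613 207.35071534] [360.68945824 228.31382506]
```

View pics/s5c.png

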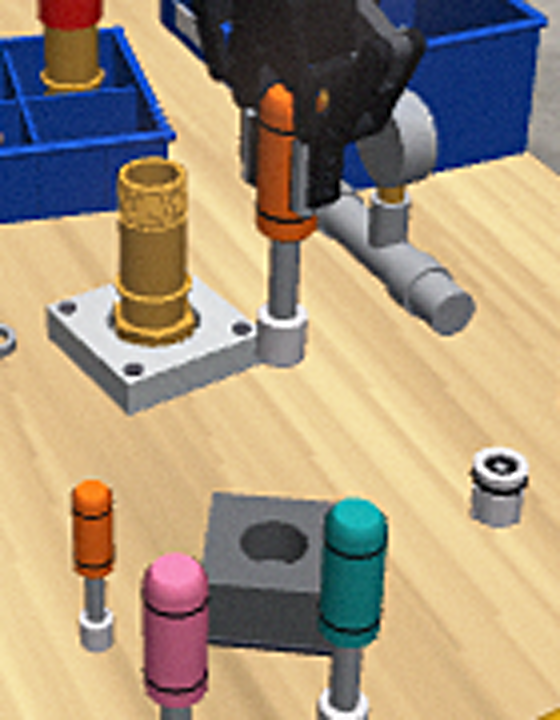

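View pics/w5c.png

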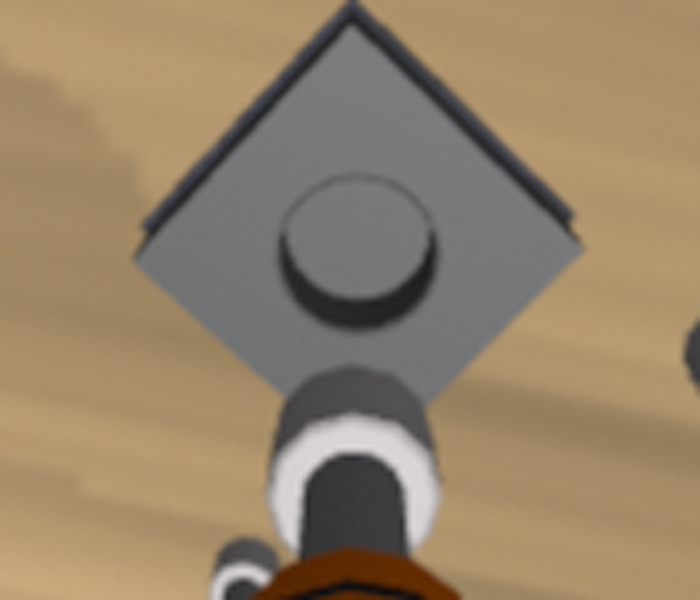

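View pics/t5c.png

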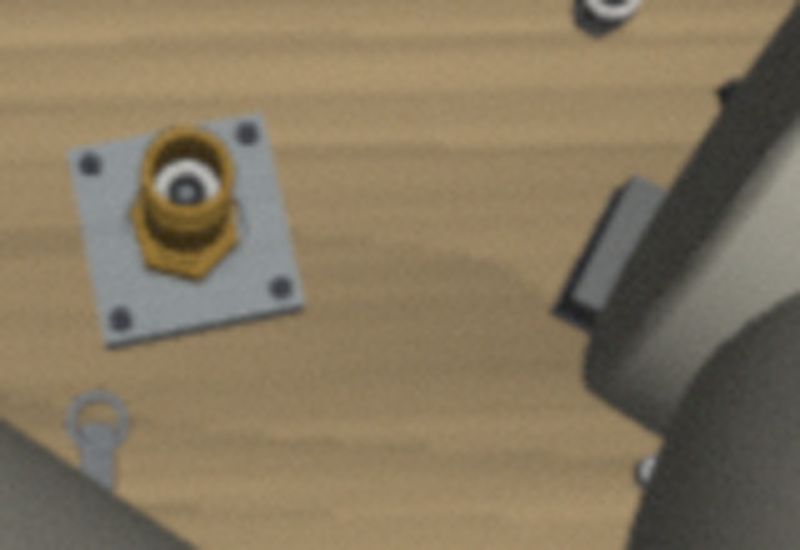

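Run:
```python
from h import *
g=load('s5');w=load('w5')
print(onz(w,321.6,170.2,.04),onz(g,358.4,275.4,.04),tri((w,321.6,170.2),(g,358.4,275.4)))
t=load('t5')
# cartridge top depth, top view
c=lambda x,y:((x+.5)/5-.5+290,(y+.5)/5-.5+150)
for y in (186,190): print([onz(t,*c(187,y),z) for z in (.09,.1)])
```

```text
[ 0.55130766 -0.31538548  0.04      ] [ 0.54941881 -0.31637448  0.04      ] (array([ 0.55056285, -0.31519957,  0.03847207]), [np.float64(0.46900614724848816), np.float64(0.46900614724834744)])
[array([ 0.58595639, -0.08201045,  0.09      ]), array([ 0.58338412, -0.08179304,  0.1       ])]
[array([ 0.58406105, -0.0819522 ,  0.09      ]), array([ 0.58151206, -0.08173551,  0.1       ])]
```

>>> {"fn": "jog_arm", "kwargs": {"moves": [0,0,-10,0,0,0,15,0,0,-35,0,0,0,15,0,0,-60,0,0,0,15,0,0,-80,0,0,0,15,0,0,-95,0,0,0,15,0,0,-105,0,0,0,15,0,0,-115,0,0,0,15,0,0,-124,0,0,0,15,0,0,-132,0,0,0,15,0,0,-138,0,0,0,15,0,0,-141,0,0,0,15,0,0,-143,0,0,0,15,0,0,-143.5,0,0,0,15]}}

```text
clock: 12.2
position: [0.5512, -0.3143, 0.1211]
tool_rot: [[0.226, -0.974, 0.0], [-0.974, -0.226, 0.001], [-0.001, -0.0, -1.0]]
contact_force: [-0.5, 0.5, -2.1]
gripper_width: 0.0265
```

>>> {"fn": "jog_arm", "kwargs": {"moves": [0,-0.8,-0.7,0,0,0,15,0,-0.8,-1.4,0,0,0,15,0,-0.8,-2,0,0,0,15]}}

```text
clock: 12.45
position: [0.5514, -0.3153, 0.1194]
tool_rot: [[0.226, -0.974, 0.001], [-0.974, -0.226, 0.0], [-0.0, -0.001, -1.0]]
contact_force: [0.5, -0.1, -1.6]
gripper_width: 0.0265
```

>>> {"fn": "jog_arm", "kwargs": {"moves": [0,0,-0.5,0,0,0,15,0,0,-1,0,0,0,15]}}

```text
clock: 12.62
position: [0.5516, -0.3154, 0.1189]
tool_rot: [[0.226, -0.974, 0.001], [-0.974, -0.226, 0.0], [0.0, -0.001, -1.0]]
contact_force: [-0.8, 2.6, 13.1]
gripper_width: 0.0264
```

>>> {"fn": "jog_arm", "kwargs": {"moves": [0,0,0,0,0,0,20,0,0,0,0,0,0,27,0,0,0,0,0,0,30,0,0,0,0,0,0,34,0,0,0,0,0,0,40,0,0,0,0,0,0,50,0,0,0,0,0,0,50,0,0,0,0,0,0,50,0,0,8,0,0,0,50,0,0,25,0,0,0,50,0,0,50,0,0,0,50,0,0,80,0,0,0,50,0,0,105,0,0,0,55,0,0,120,0,0,0,60,0,0,130,0,0,0,65,0,0,133,0,0,0,65]}}

```text
clock: 13.95
position: [0.5521, -0.3157, 0.254]
tool_rot: [[0.226, -0.974, 0.003], [-0.974, -0.226, -0.001], [0.002, -0.003, -1.0]]
contact_force: [0.4, 0.0, 0.1]
gripper_width: 0.0646
```

Run:
```python
from h import *
s=arm.get_state();print(s['clock'],s['position'],s['tool_rot'],s['gripper_width'],s['contact_force'])
g=snap('side','s6');w=snap('wrist','w6')
```

```text
13.95 [ 0.55206021 -0.31571048  0.25399399] [[ 0.22598053 -0.9741258   0.0034252 ]
 [-0.97412958 -0.22598615 -0.001349  ]
 [ 0.00208815 -0.00303174 -0.99999322]] 0.06461325364302356 [0.44831602 0.04168222 0.13605136]
```

View pics/w6.png

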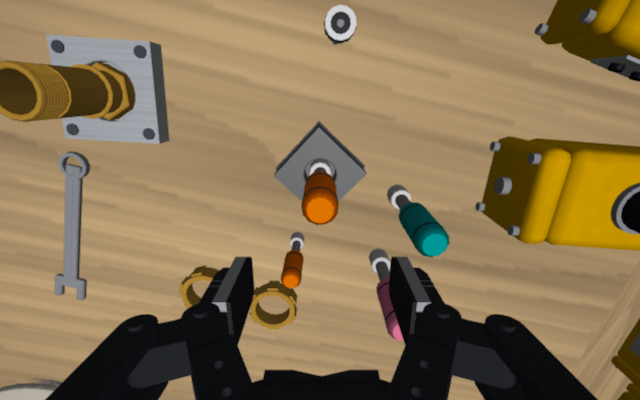

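View pics/s6.png

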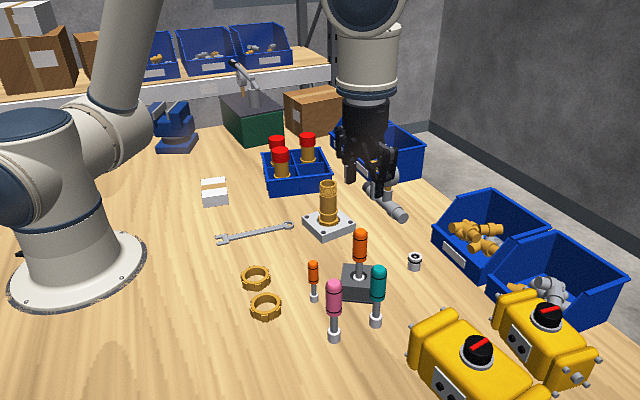

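>>> {"fn": "jog_arm", "kwargs": {"moves": [2,15,0,0.1,0.2,2,70,6,43,0,0.1,0.2,5,70,10,73,0,0.1,0.2,9,70,14,104,0,0.1,0.2,13,70,18,135,0,0.1,0.2,17,70,21,166,0,0.1,0.2,20,70,25,195,0,0.1,0.2,22,70,28,217,0,0.1,0.2,22,70,29,230,0,0.1,0.2,22,70,29.5,233,0,0.1,0.2,22,70,29.5,233,0,0.1,0.2,22,70,29.5,233,0,0.1,0.2,22,70]}}

```text
clock: 15.05
position: [0.5809, -0.083, 0.2515]
tool_rot: [[0.574, -0.819, -0.003], [-0.819, -0.574, 0.001], [-0.003, 0.002, -1.0]]
contact_force: [-0.2, 0.4, 0.5]
gripper_width: 0.07
```

Run:
```python
from h import *
s=arm.get_state();print(s['clock'],s['position'],s['tool_rot'],s['gripper_width'],s['contact_force'])
w=snap('wrist','w7')
p=s['position']
for z in (.13,.09,.024): print(proj(w,[.5815,-.0825,z]),proj(w,[p[0],p[1],z]))
```

```text
15.05 [ 0.58085369 -0.08298639  0.25152849] [[ 0.57445733 -0.81852833 -0.00318591]
 [-0.81852897 -0.57446342  0.00144894]
 [-0.00301618  0.0017754  -0.99999388]] 0.0699888812123683 [-0.1864878   0.39747142  0.54374699]
[321.21156284 199.43086303] [321.24606757 200.40301761]
[321.339413   185.35756338] [321.36938248 186.21751808]
[321.49117902 168.6516903 ] [321.51580641 169.37367927]
```

View pics/w7.png

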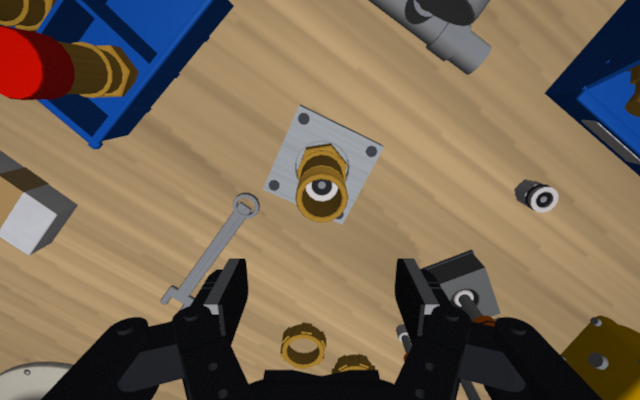

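>>> {"fn": "jog_arm", "kwargs": {"moves": [0.5,0.3,-10,-0.08,-0.15,0,65,0.5,0.3,-35,-0.08,-0.15,0,65,0.5,0.3,-65,-0.08,-0.15,0,65,0.5,0.3,-95,-0.08,-0.15,0,65,0.5,0.3,-120,-0.08,-0.15,0,65,0.5,0.3,-140,-0.08,-0.15,0,65,0.5,0.3,-150,-0.08,-0.15,0,65,0.5,0.3,-153.5,-0.08,-0.15,0,62,0.5,0.3,-153.5,-0.08,-0.15,0,56,0.5,0.3,-153.5,-0.08,-0.15,0,50,0.5,0.3,-153.5,-0.08,-0.15,0,46,0.5,0.3,-153.5,-0.08,-0.15,0,42,0.5,0.3,-153.5,-0.08,-0.15,0,38,0.5,0.3,-153.5,-0.08,-0.15,0,34,0.5,0.3,-153.5,-0.08,-0.15,0,30,0.5,0.3,-153.5,-0.08,-0.15,0,30,0.5,0.3,-153.5,-0.08,-0.15,0,30], "force": 80}}

```text
clock: 16.52
position: [0.5818, -0.0828, 0.0995]
tool_rot: [[0.574, -0.819, 0.001], [-0.819, -0.574, -0.0], [0.001, -0.001, -1.0]]
contact_force: [-2.8, 3.7, 13.1]
gripper_width: 0.0399
```

Run:
```python
from h import *
s=arm.get_state();print(s['clock'],s['position'],s['tool_rot'],s['gripper_width'],s['contact_force'])
snap('wrist','w8')
```

```text
16.5167 [ 0.58176145 -0.08279634  0.09953886] [[ 5.74038363e-01 -8.18827499e-01  1.21832173e-03]
 [-8.18828091e-01 -5.74038811e-01 -2.20111949e-05]
 [ 7.17387327e-04 -9.84960784e-04 -9.99999258e-01]] 0.039897600038520026 [-2.82359161  3.65061721 13.07965426]
```

View pics/w8.png

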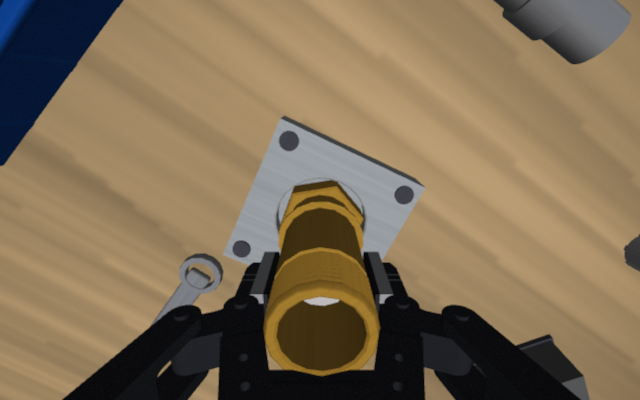

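>>> {"fn": "jog_arm", "kwargs": {"moves": [0,0,2,0,0,0,30,0,0,6,0,0,0,30,0,0,14,0,0,0,30,0,0,26,0,0,0,30,0,0,42,0,0,0,30,0,0,60,0,0,0,30,0,0,80,0,0,0,30,0,0,97,0,0,0,30,1,6,107,0,0,0,30,4,22,110,0,0,0,30,9,45,110,0,0,0,30,14,70,110,0,0,0,30,19,95,110,0,0,0,30,24,120,110,0,0,0,30,30,147,110,0,0,0,30,35,172,110,0,0,0,30,40,194,110,0,0,0,30,43,209,110,0,0,0,30,45,217,110,0,0,0,30,45,218,110,0,0,0,30]}}

```text
clock: 18.23
position: [0.6267, 0.1366, 0.2093]
tool_rot: [[0.575, -0.818, 0.001], [-0.818, -0.575, 0.0], [0.0, -0.001, -1.0]]
contact_force: [-0.5, -0.2, -7.4]
gripper_width: 0.04
```

Run:
```python
from h import *
s=arm.get_state();print(s['clock'],s['position'],s['tool_rot'],s['gripper_width'],s['contact_force'],s['moment'])
w=snap('wrist','w9');g=snap('side','s9');t=snap('top','t9')
cv2.imwrite('pics/s9c.png',cv2.resize(g['frame'][60:220,230:390,::-1],None,fx=3.75,fy=3.75,interpolation=cv2.INTER_CUBIC))
cv2.imwrite('pics/t9c.png',cv2.resize(t['frame'][120:260,140:300,::-1],None,fx=4,fy=4,interpolation=cv2.INTER_CUBIC))
```

```text
18.2333 [0.62672397 0.13658323 0.20933936] [[ 5.75161465e-01 -8.18039398e-01  9.12196343e-04]
 [-8.18039794e-01 -5.75161614e-01  1.16488249e-04]
 [ 4.29368343e-04 -8.13212461e-04 -9.99999577e-01]] 0.039959608569133664 [-0.47779783 -0.16092567 -7.40519006] [-0.04867816  0.04160134  0.0291426 ]
```

View pics/w9.png

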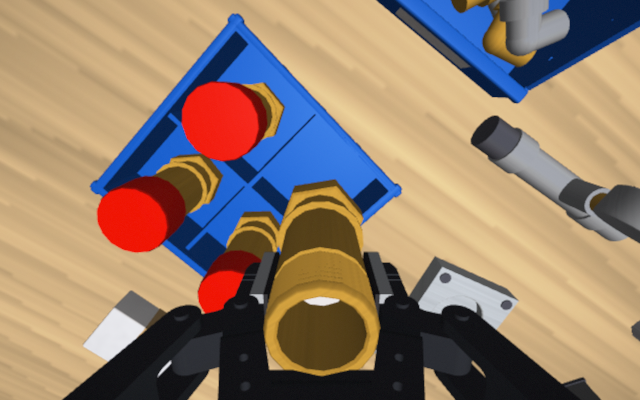

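View pics/s9c.png

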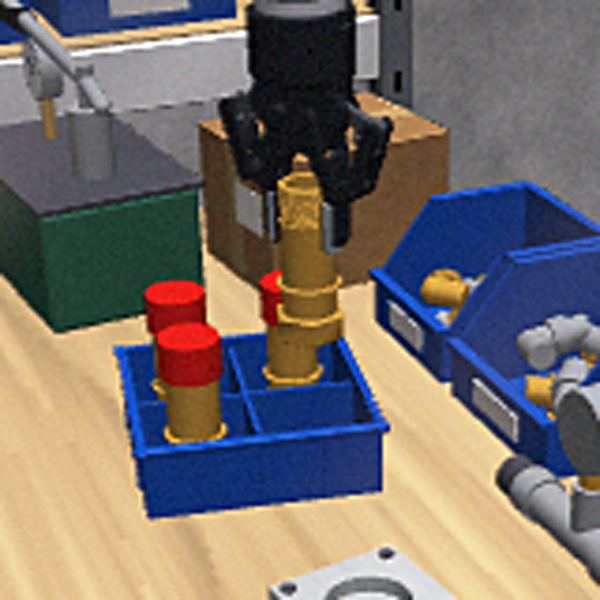

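View pics/t9c.png

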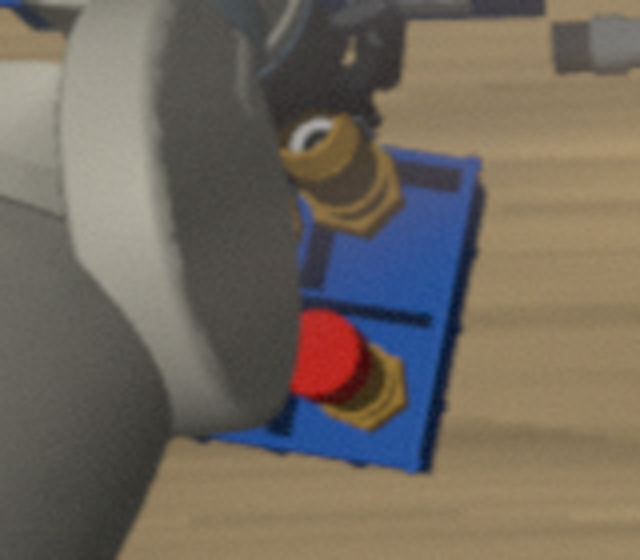

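Run:
```python
from h import *
np.set_printoptions(precision=4,suppress=True)
w=load('w9');
A,B,L=[onz(w,*p,.06) for p in [(236,18),(397,191),(96,187)]]
print(A,B,L,np.linalg.norm(A-B),np.linalg.norm(A-L)); c=(B+L)/2; print('c',c,'cell',c+(B-c)*45/92)
g=load('s9')
# side crop corners
C=lambda x,y:((x+.5)/3.75-.5+230,(y+.5)/3.75-.5+60)
P=[onz(g,*C(*p),.06) for p in [(113,347),(386,430),(132,452)]]
print(P)
P2=(np.array(P[0])+P[1])/2; print('c side',P2,P2+(P[1]*0))
```

```text
[0.6997 0.2643 0.06  ] [0.6645 0.0821 0.06  ] [0.5175 0.2978 0.06  ] 0.18561886335509606 0.1852913209088274
c [0.591  0.1899 0.06  ] cell [0.6269 0.1372 0.06  ]
[array([0.5099, 0.3009, 0.06  ]), array([0.6608, 0.0721, 0.06  ]), array([0.4748, 0.1169, 0.06  ])]
c side [0.5854 0.1865 0.06  ] [0.5854 0.1865 0.06  ]
```

>>> {"fn": "jog_arm", "kwargs": {"moves": [0,0,-6,0,0,0,30,0,0,-20,0,0,0,30,0,0,-36,0,0,0,30,0,0,-52,0,0,0,30,0,0,-67,0,0,0,30,0,0,-80,0,0,0,30,0,0,-91,0,0,0,30,0,0,-100,0,0,0,30,0,0,-106,0,0,0,30,0,0,-110,0,0,0,30,0,0,-112,0,0,0,30,0,0,-112.5,0,0,0,30]}}

```text
clock: 19.38
position: [0.6266, 0.1343, 0.0969]
tool_rot: [[0.574, -0.819, 0.001], [-0.819, -0.574, -0.0], [0.001, -0.0, -1.0]]
contact_force: [-0.1, -0.0, -8.3]
gripper_width: 0.0401
```

>>> {"fn": "jog_arm", "kwargs": {"moves": [0,2,-0.5,0,0,0,30,0,2,-1.2,0,0,0,30,0,2,-2,0,0,0,30,0,2,-2.5,0,0,0,30]}}

```text
clock: 19.72
position: [0.6267, 0.1365, 0.0946]
tool_rot: [[0.574, -0.819, 0.001], [-0.819, -0.574, -0.0], [0.001, -0.001, -1.0]]
contact_force: [1.0, -1.0, -6.4]
gripper_width: 0.0402
```

>>> {"fn": "jog_arm", "kwargs": {"moves": [0,0,-0.5,0,0,0,30,0,0,-1,0,0,0,30]}}

```text
clock: 19.88
position: [0.6268, 0.1365, 0.0937]
tool_rot: [[0.574, -0.819, 0.002], [-0.819, -0.574, -0.0], [0.001, -0.001, -1.0]]
contact_force: [-0.3, 0.6, -7.8]
gripper_width: 0.0402
```

>>> {"fn": "jog_arm", "kwargs": {"moves": [0,0,-0.5,0,0,0,30,0,0,-1,0,0,0,30]}}

```text
clock: 20.05
position: [0.627, 0.1366, 0.0935]
tool_rot: [[0.574, -0.819, 0.002], [-0.819, -0.574, -0.0], [0.001, -0.002, -1.0]]
contact_force: [-5.9, 0.2, 15.8]
gripper_width: 0.04
```

>>> {"fn": "jog_arm", "kwargs": {"moves": [0,0,0,0,0,0,36,0,0,0,0,0,0,41,0,0,0,0,0,0,44,0,0,0,0,0,0,48,0,0,0,0,0,0,54,0,0,0,0,0,0,60,0,0,0,0,0,0,62,0,0,0,0,0,0,62,0,0,6,0,0,0,62,0,0,20,0,0,0,62,0,0,45,0,0,0,62,0,0,75,0,0,0,62,0,0,105,0,0,0,62,0,0,130,0,0,0,62,0,0,148,0,0,0,62,0,0,156,0,0,0,62,0,0,158,0,0,0,62,0,0,158,0,0,0,62]}}

```text
clock: 21.55
position: [0.6269, 0.1366, 0.2514]
tool_rot: [[0.574, -0.819, 0.002], [-0.819, -0.574, -0.0], [0.001, -0.002, -1.0]]
contact_force: [-0.2, -0.0, -0.8]
gripper_width: 0.0617
```

Run:
```python
from h import *
s=arm.get_state();print(s['clock'],s['position'],s['gripper_width'],s['contact_force'])
w=snap('wrist','w10');g=snap('side','s10');t=snap('top','t10')
```

```text
21.55 [0.62688009 0.1365897  0.25139825] 0.06165461251062667 [-0.17401234 -0.01209507 -0.79759202]
```

View pics/w10.png

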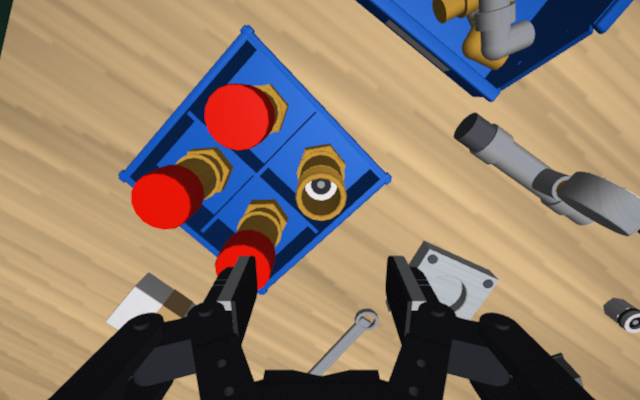

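View pics/s10.png

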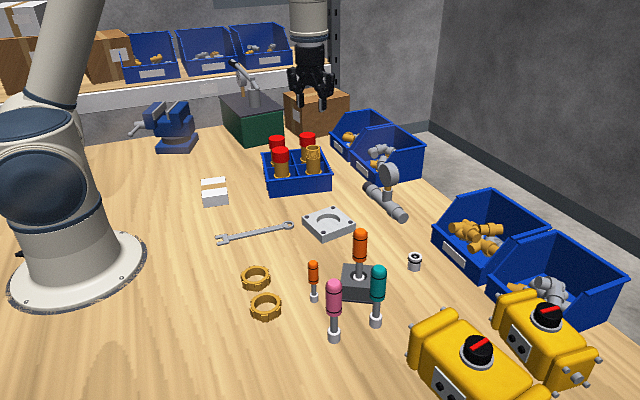

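Run:
```python
from h import *
print(finish_job())
```

```text
the job is handed in; nothing more can be done
None
```

I pressed both cartridges to a solid stop, stood the rod back in its grey stand and lowered the valve upright into the empty crate cell. I handed the job in at about 21.6 s on the robot's clock. I got no verdict from the station.

- **Pressing:** The drag was about 4 N on the upper cartridge alone, then about 10 N once the two met. They stopped solid with the upper one's top about 38 mm below the mouth. I held roughly 18–20 N there, standing still, for more than 1 s.
- **Contact peak:** The reading reached 37 N (about 38.5 N on the rod) at the end of the step that met the stop, and I eased off at once. That is close to the 40 N cracking limit. A brief higher peak between readings can't be ruled out, and I can't check for cracks.
- **Rod:** After the pressing it touched the stand floor at the same hand height as when I picked it up, so it had not slipped in the grip. It stands upright in its hole in the last pictures.
- **Valve:** I set it down on the cell floor before letting go, with a contact reading of about 16 N. The hand was then within 1 mm of the measured cell centre. The last wrist and side pictures show it upright, with the nest empty.
- **Everything else:** The finished valves and the other bench items look undisturbed in those pictures, and the gripper was clear of everything.
- **Disagreement:** The crate centre from the side camera was about 5 mm off the other two views, which agreed within 2 mm. I went by those two; the foot has about 15 mm of clearance in the cell.

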